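# Post the filter plates through the wash-box slot

### The arm

A 6-joint arm with a two-finger parallel gripper is mounted at the origin on the work surface. World frame = base frame: x ahead of the robot, y to its left, z up, the work surface at z = 0. Lengths are in mm, angles in rad, forces in N, time in s.
With the tool pointing down it reaches from about 300 to 775 mm from the base axis. Payload 14.6 kg.
Tool frame: the origin (TCP) lies on the centre line of the jaws, within the pads' length; the fingertips stand 19 mm ahead of it and the grasp point (between the pads) is the TCP (bot.tip_reach is the distance from the TCP to the fingertips, in mm); y points along the fingers, x is the direction in which the jaws open and shut, and the axes are right-handed (so a half turn about y gives the same grasp; the last joint's range is limited). The gripper opens to 85 mm and grips with 20 to 120 N. Pads are 22 mm wide; open, the fingers measure 114 mm over their backs; the gripper's body (76 mm by 85 mm) begins 54 mm behind the grasp point. The pads swing forward as they close: fully open they stand 13 mm farther back than shut.
Start: joints at [1.093, 0.3, 1.521, -0, 1.321, -0.067], TCP at [219.635, 504.232, 250.281] pointing down, gripper open.
Joint ranges: [-3.03, 3.03], [-0.79, 2.21], [0.23, 2.52], [-1.04, 4.18], [0, 3.07], [-2.55, 2.55]. Speed limits (rad/s): [2.22, 2.22, 2.57, 3.14, 3.14, 3.14].

### API

Orientations are given as a unit quaternion [w, x, y, z].
In Python, from rig import bot gives the robot as it stands. Calls block until the motion is done:
- bot.move_to(position, orientation): joint-space move of the TCP to a pose.
- bot.servo_line(position, attitude=None, speed=150, until_force=None): straight line of the TCP; attitude=None keeps the orientation; speed is the mean speed in mm/s. With until_force (N) it stops when the force on the tool has changed by that much, and returns True; else False.
- bot.move_joints(angles): joint-space move.
- bot.move_gripper(opening, grip_force=None): finger opening in mm; grip_force is the grip in N (None keeps the last); returns when the fingers have stopped.
- bot.dwell(seconds).
- bot.ik(position, orientation): joint angles nearest the present ones, or None.
- bot.read_state(): the state.
- bot.read_camera(name): name is "side" or "top" or "wrist"; returns a dict with "image" (480x640x3 uint8, blue, green, red), "depth" (480x640 float32, mm along the optical axis (not along the pixel's ray), 0 where there is no reading), "fovy" (degrees; the focal length in pixels is half the picture's height over the tangent of half this angle, whatever the lens; pixels are square), "cx", "cy" (the principal point, pixels), "k1" (the pictures are not rectified: a ray, as slopes to the right and down, at radius r is drawn at 1 + k1 r^2 times it, then the intrinsics apply), "eye" and "attitude" of the camera in the world; the wrist camera has in their place "mount" (4x4, takes a point from camera to tool coordinates, whose origin is the TCP and whose axes are the tool frame's). Camera axes: x right, y down, z forward; pixel columns grow to the right and rows downward; lengths in mm; the calibration is good to about 2 mm. A picture is of the moment at which its call begins: read the wrist's pose just before it.
A pose or a line that the arm cannot do raises bot.MotionError and nothing moves.
- bot.finish_job(): hands the job in, once; it reports no verdict.
The state is a dict: "clock": time; "joint_positions": joint angles; "qvel": joint speeds; "effort": joint torques, N m; "ee_pos": TCP position; "tool_rot": TCP orientation; "ft_force": force on the tool from outside, world axes, zero at the start; "moment": the same for the moment, N m; "grip_width": finger opening in mm.
Only numpy, scipy, OpenCV 4.12 (cv2) and the standard library are available. Lean on these libraries where they do the work, as an engineer would, in place of code of your own. Each camera call takes 0.05 s, during which the arm holds its last target.

### The job

Without picking them up, push both round perforated white filter plates across the draining deck and over its lip, so that each tips on edge and drops through the narrow slot right down into the wash box. Leave the black rubber ring and the brass weight where they are on the deck.

Things in the scene. Friction and masses are not known exactly. Their poses are not given: they have to be found in the camera images.
- washer: Fixed steel unit: draining deck, then slotted wash box; origin on the table under the middle of the deck's lip. x runs from the deck across the lip to the box, y along the lip, z up. The flat deck is 180 mm above the table, reaching 200 mm back from the lip (-x) and 150 mm to each side; rim 6 mm high and 6 mm wide at its back and sides, none at the lip
- lip (a point): Middle of the lip, the deck's straight edge over the mouth, at deck height; axes as the unit. The mouth just beyond is 70 mm long (y, centred here) and 50 mm wide (x). Its near side is a vertical wall under the lip; its far side slopes back down to the slot. At its ends lie flat cheeks level with the deck; behind it a backstop 6 mm thick stands 12 mm above the deck
- slot (a point): Middle of the slot at the mouth's bottom, 8 mm beyond and 60 mm below the lip, 16 mm wide (x) and 70 mm long (y); axes as the unit. A plate pushed squarely over the lip tips when its middle passes the lip, then slides down on edge and falls through by its own weight
- box_floor (a point): Middle of the wash box's inner floor, 6 mm above the table. The closed box under the slot is 75 mm (x) by 190 mm (y) inside, with a clear window on the far side
- plate1_mid (a point): Centre of one white ceramic filter plate with small dark perforations, a disc 50 mm across and 8 mm thick, 40 g, smooth and glazed so that it slides easily on steel, lying flat on the deck at the start; z is the disc's axis
- plate2_mid (a point): Centre of the other filter plate, the same in every way
- gasket_mid (a point): Centre of the black rubber ring, 48 mm outside and 28 mm inside, 12 mm high, lying on the deck to one side of the mouth near the lip
- weight_mid (a point): Centre of the brass weight, 28 mm across and 38 mm high with a knob on top, standing on the deck to the other side of the mouth near the lip
Mind the look-alikes: they are no part of the job. Leave any green or pink look-alike of the part that bears plate2_mid alone.

How it is judged:
By the outcome, as a careful person would: the job done as asked, in the order asked, and still so for the second after the job is handed in, with the robot touching nothing.
It also fails if it takes over 61 s, if anything falls off the work surface, if the arm or the gripper's body presses on something with over 40 N, if the wrist force passes 120 N, or if a joint passes its speed limit or range.

## Working session

There is one attempt and no reset: what is moved stays moved. The work goes in short steps, each a Python script; the robot and the scene stay as the last script left them, time stands still between calls to the robot, and variables do not carry over. Pictures are saved under pics/ and viewed, and the job is handed in when it is done.

```bash
ls && mkdir -p pics && python3 - <<'E'
from rig import bot
import cv2,numpy as np
for n in ["top","side"]:
    c=bot.read_camera(n)
    cv2.imwrite(f"pics/{n}0.png",c["image"])
    np.savez(f"{n}0.npz",**{k:v for k,v in c.items()})
    print(n,{k:v for k,v in c.items() if k not in("image","depth")})
s=bot.read_state();print(s)
E
```

```text
pics
top {'fovy': 57.55158266222539, 'cx': 324.186583071582, 'cy': 241.1691064219662, 'k1': -0.056490097016536026, 'eye': array([440.13252967,  50.16832697, 781.41478276]), 'attitude': array([-0.04284705,  0.70882486, -0.70290409,  0.04070988])}
side {'fovy': 53.716413562893074, 'cx': 323.1411266747681, 'cy': 252.14545741285954, 'k1': -0.1054913771002205, 'eye': array([ 365.19028635, -146.00401144,  711.70897256]), 'attitude': array([-0.20224426,  0.94434403, -0.25331912,  0.056045  ])}
{'clock': 0.1, 'joint_positions': array([ 1.09342940e+00,  3.00390209e-01,  1.52152035e+00, -2.05672134e-05,
        1.32067461e+00, -6.65912598e-02]), 'qvel': array([ 0.00084091, -0.00162808, -0.00334108, -0.00021731,  0.00375905,
        0.00087784]), 'effort': array([ 2.34908926e-03, -5.44366765e+01, -3.62372196e+01,  2.63220545e-05,
        2.98254265e-03, -2.85023145e-05]), 'ee_pos': array([219.54338606, 504.0801908 , 249.79136271]), 'tool_rot': array([-0.59128486,  0.59164183,  0.38721681, -0.38782122]), 'ft_force': array([ 0.49007469, -0.47019088, -0.31767023]), 'moment': array([ 0.00111629, -0.00760086, -0.01198518]), 'grip_width': 85.39932606821347}
```

View pics/top0.png

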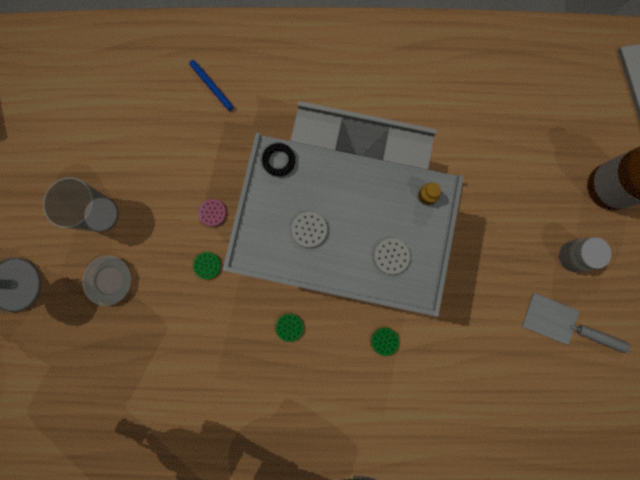

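View pics/side0.png

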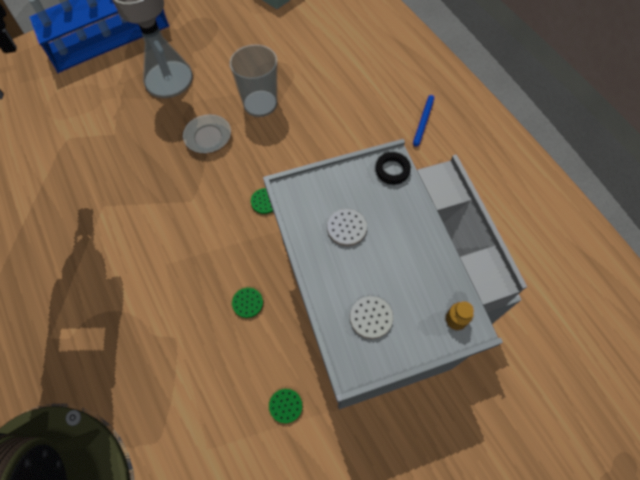

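```bash
cat > h.py <<'E'
import numpy as np,cv2
from scipy.spatial.transform import Rotation as R
def rot(q): return R.from_quat([q[1],q[2],q[3],q[0]]).as_matrix()
def KD(c):
    f=240/np.tan(np.radians(c["fovy"])/2)
    return np.array([[f,0,c["cx"]],[0,f,c["cy"]],[0,0,1.]]),np.array([c["k1"],0,0,0,0.])
def cast(c,px,z,pose=None):
    K,D=KD(c)
    px=np.asarray(px,float).reshape(-1,1,2)
    n=cv2.undistortPoints(px,K,D).reshape(-1,2)
    d=np.c_[n,np.ones(len(n))]
    if pose is None: Rm,e=rot(c["attitude"]),np.asarray(c["eye"])
    else: Rm,e=pose
    d=d@Rm.T
    return e+d*((z-e[2])/d[:,2])[:,None]
def load(n):
    f=np.load(n+".npz"); return {k:f[k] for k in f.files}
def blobs(mask,amin=60):
    n,l,s,ce=cv2.connectedComponentsWithStats(mask.astype(np.uint8))
    return [(s[i],ce[i],l==i) for i in range(1,n) if s[i][4]>amin]
E
python3 - <<'E'
from h import *
for n in ["top0","side0"]:
    c=load(n);im=c["image"];hsv=cv2.cvtColor(im,cv2.COLOR_BGR2HSV)
    big=cv2.resize(im[90:330,180:500] if n=="top0" else im[130:420,240:540],None,fx=2.4 if n=="top0" else 2,fy=2.4 if n=="top0" else 2,interpolation=cv2.INTER_CUBIC)
    cv2.imwrite(f"pics/{n}z.png",big)
    # print pixel samples
    pts={"top0":[(309,215),(392,243),(330,190),(279,148),(431,190),(360,140)],"side0":[(347,212),(372,300),(320,200),(393,155),(460,313)]}[n]
    for p in pts: print(n,p,im[p[1],p[0]],hsv[p[1],p[0]],c["depth"][p[1],p[0]])
E
```

```text
top0 (309, 215) [109 115 115] [ 30  13 115] 602.2208
top0 (392, 243) [104 111 112] [ 26  18 112] 598.8682
top0 (330, 190) [105 107 106] [ 45   5 107] 615.3912
top0 (279, 148) [17 22 18] [54 58 22] 611.7554
top0 (431, 190) [ 20  84 112] [ 21 209 112] 575.63727
top0 (360, 140) [74 77 76] [40 10 77] 653.5903
side0 (347, 212) [151 148 145] [105  10 151] 598.14417
side0 (372, 300) [160 162 159] [ 70   5 162] 550.2892
side0 (320, 200) [153 149 144] [103  15 153] 614.2271
side0 (393, 155) [18 17 17] [120  14  18] 628.3498
side0 (460, 313) [ 41 111 149] [ 19 185 149] 513.48315
```

View pics/top0z.png

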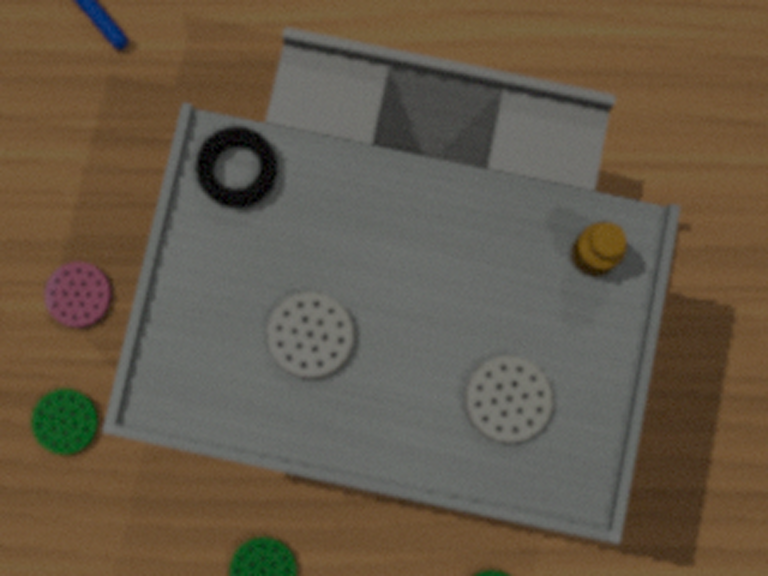

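View pics/side0z.png

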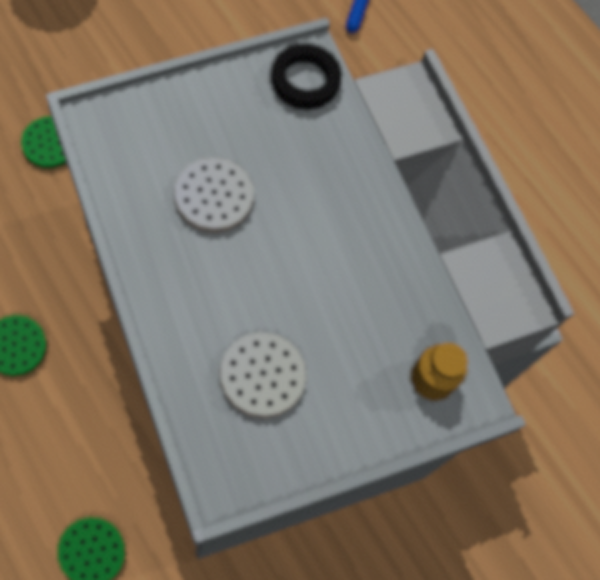

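```bash
cat > m.py <<'E'
from h import *
def deckframe(c,corners):  # outer rim corners px: front-left(+y), front-right, back-right, back-left at z=186
    P=cast(c,corners,186)[:,:2]
    fl,fr,br,bl=P
    y=(fl-fr)+(bl-br); y/=np.linalg.norm(y)
    x=np.array([y[1],-y[0]])
    return P,x,y
def ell(mask):
    cs,_=cv2.findContours(mask.astype(np.uint8),cv2.RETR_EXTERNAL,cv2.CHAIN_APPROX_NONE)
    k=max(cs,key=cv2.contourArea); return cv2.fitEllipse(cv2.convexHull(k))
E
python3 - <<'E'
from m import *
T=lambda p:np.array(p)/2.4+[180,90]-.3
S=lambda p:np.array(p)/2+[240,130]-.25
top=load("top0");side=load("side0")
ct=T([(186,104),(680,206),(615,541),(105,433)])
cs=S([(328,22),(522,424),(199,553),(49,97)])
for n,c,co in(("top",top,ct),("side",side,cs)):
    P,x,y=deckframe(c,co)
    print(n,P.round(1).tolist(),"yaw",np.degrees(np.arctan2(x[1],x[0])).round(2),"w",np.linalg.norm(P[0]-P[1]).round(1),np.linalg.norm(P[2]-P[3]).round(1),"d",np.linalg.norm(P[0]-P[3]).round(1),np.linalg.norm(P[1]-P[2]).round(1))
print("mouth top",cast(top,T([(373,145),(488,168)]),180).round(1))
print("mouth side",cast(side,S([(397,160),(440,252)]),180).round(1))
for n,c,cen in(("top",top,T([(311,335),(509,399),(237,168)])),("side",side,S([(215,193),(263,373),(306,76)]))):
    im=cv2.GaussianBlur(c["image"],(3,3),0).astype(int)
    for i,p in enumerate(cen):
        g=im.sum(2)/3; yy,xx=np.mgrid[:480,:640]; near=np.hypot(xx-p[0],yy-p[1])<26
        if i<2: m=near&((im[:,:,2]-im[:,:,0])>(0 if n=="top" else -3))
        else: m=near&(g<45)
        m=cv2.morphologyEx(m.astype(np.uint8),cv2.MORPH_CLOSE,np.ones((5,5)))
        b=max(blobs(m),key=lambda b:b[0][4])
        e=ell(b[2]); z=188 if i<2 else 192
        w=cast(c,[e[0]],z)[0]
        edge=cast(c,[(e[0][0]-e[1][0]/2,e[0][1]),(e[0][0]+e[1][0]/2,e[0][1])],z)
        print(n,i,"click",p.round(1),"ell",np.round(e[0],1),np.round(e[1],1),"world",w.round(1),"click w",cast(c,[p],z)[0].round(1),"dia~",np.linalg.norm(edge[0]-edge[1]).round(1))
E
```

```text
top [[664.8, 148.8], [605.4, -142.1], [411.5, -99.6], [469.9, 189.6]] yaw -11.48 w 297.0 295.0 d 199.2 198.5
side [[665.5, 147.8], [604.8, -140.8], [409.5, -107.6], [471.6, 188.6]] yaw -11.86 w 294.9 302.6 d 198.1 198.2
mouth top [[642.3  37.8 180. ]
 [628.8 -30.3 180. ]]
mouth side [[645.7  37.8 180. ]
 [630.7 -28.6 180. ]]
top 0 click [309.3 229.3] ell [309.3 229.2] [51.4 51.6] world [527.   72.8 188. ] click w [526.9  72.9 188. ] dia~ 70.6
top 1 click [391.8 256. ] ell [391.7 255.8] [51.4 51.5] world [491.3 -40.  188. ] click w [491.1 -40.1 188. ] dia~ 70.3
top 2 click [278.4 159.7] ell [278.5 159.6] [32.6 34. ] world [624.1 116.9 192. ] click w [623.9 116.9 192. ] dia~ 45.4
side 0 click [347.2 226.2] ell [347.6 230.2] [33.1 38.6] world [526.   67.7 188. ] click w [528.5  72.6 188. ] dia~ 41.0
side 1 click [371.2 316.2] ell [371.4 318.1] [42.6 43.5] world [491.2 -42.1 188. ] click w [492.2 -40.2 188. ] dia~ 48.9
side 2 click [392.8 167.8] ell [392.4 168.3] [31.8 33.8] world [623.4 114.6 192. ] click w [624.3 115.1 192. ] dia~ 42.1
```

```bash
cat >> h.py <<'E'
LIP=np.array([636.,3.9]); YAW=np.radians(-11.6)
UX=np.array([np.cos(YAW),np.sin(YAW)]); UY=np.array([-UX[1],UX[0]])
def u2w(x,y,z): return np.r_[LIP+x*UX+y*UY,z]
def w2u(p): d=np.asarray(p)[:2]-LIP; return np.array([d@UX,d@UY])
def quat(jaw):  # jaw: world 2D dir for tool x; tool y down
    X=np.r_[jaw,0];Y=np.array([0,0,-1.]);M=np.c_[X,Y,np.cross(X,Y)]
    q=R.from_matrix(M).as_quat(); return np.array([q[3],q[0],q[1],q[2]])
E
python3 - <<'E'
from h import *
from rig import bot
s=bot.read_state(); print(rot(s["tool_rot"]).round(2).tolist(), bot.tip_reach)
for nm,j in(("uy",UY),("-uy",-UY),("ux",UX),("-ux",-UX)):
    for p in [(-60,0,260),(-160,0,205),(-30,0,205),(-120,90,205),(-132,-115,205)]:
        q=bot.ik(u2w(*p),quat(j)); print(nm,p,None if q is None else np.round(q,2))
bot.move_gripper(30)
print(bot.tip_reach,bot.read_state()["grip_width"])
bot.move_to(u2w(-65,0,270),quat(-UY) if abs(bot.ik(u2w(-65,0,270),quat(-UY))[5])<abs(bot.ik(u2w(-65,0,270),quat(UY))[5]) else quat(UY))
s=bot.read_state();print(s["clock"],s["ee_pos"],s["ft_force"])
c=bot.read_camera("wrist");cv2.imwrite("pics/w1.png",c["image"]);print(c["mount"].round(2))
np.savez("w1.npz",ee=s["ee_pos"],rotq=s["tool_rot"],**c)
E
```

```text
[[0.4, -0.0, -0.92], [0.92, -0.0, 0.4], [-0.0, -1.0, 0.0]] 19.0
uy (-60, 0, 260) [-0.04  0.35  1.43 -0.    1.36 -1.4 ]
uy (-160, 0, 205) [-0.    0.19  1.77 -0.    1.18 -1.37]
uy (-30, 0, 205) [-0.04  0.46  1.4  -0.    1.27 -1.41]
uy (-120, 90, 205) [ 0.15  0.34  1.58 -0.    1.22 -1.22]
uy (-132, -115, 205) [-0.24  0.21  1.74 -0.    1.19 -1.61]
-uy (-60, 0, 260) [-0.04  0.35  1.43 -0.    1.36  1.74]
-uy (-160, 0, 205) [-0.    0.19  1.77 -0.    1.18  1.77]
-uy (-30, 0, 205) [-0.04  0.46  1.4  -0.    1.27  1.73]
-uy (-120, 90, 205) [ 0.15  0.34  1.58 -0.    1.22  1.92]
-uy (-132, -115, 205) [-0.24  0.21  1.74 -0.    1.19  1.53]
ux (-60, 0, 260) [-0.04  0.35  1.43 -0.    1.36  0.17]
ux (-160, 0, 205) [-0.    0.19  1.77 -0.    1.18  0.2 ]
ux (-30, 0, 205) [-0.04  0.46  1.4  -0.    1.27  0.16]
ux (-120, 90, 205) [ 0.15  0.34  1.58 -0.    1.22  0.35]
ux (-132, -115, 205) [-0.24  0.21  1.74 -0.    1.19 -0.04]
-ux (-60, 0, 260) None
-ux (-160, 0, 205) None
-ux (-30, 0, 205) None
-ux (-120, 90, 205) None
-ux (-132, -115, 205) None
19.0 29.663071247154974
2.8333 [572.26883935  17.73303712 270.01239034] [-0.20298325  0.16971113 -0.48596609]
[[   1.     -0.      0.     -0.17]
 [  -0.     -0.31    0.95 -122.89]
 [  -0.     -0.95   -0.31   79.29]
 [   0.      0.      0.      1.  ]]
```

View pics/w1.png

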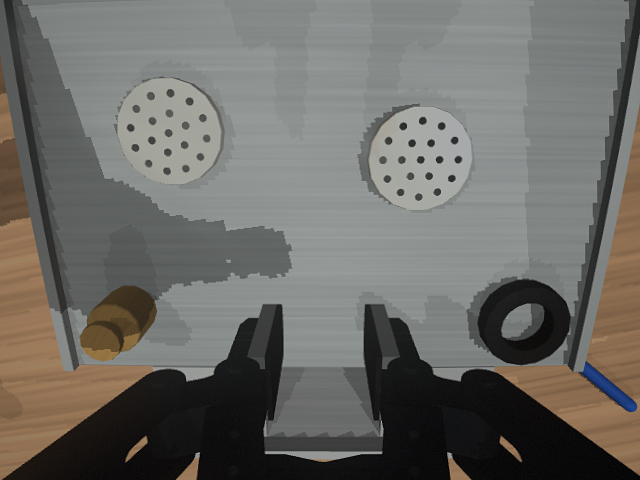

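```bash
python3 - <<'E'
from h import *
from rig import bot
c=load("w1"); Rt=rot(c["rotq"]);M=c["mount"]
pose=(Rt@M[:3,:3],Rt@M[:3,3]+c["ee"])
for n,p,z in (("p2?",(170,131),188),("p1?",(420,158),188),("gasket",(524,321),192),("lipcorner",(70,370),180),("lipcornerR",(577,371),180),("wbase",(135,308),190)):
    w=cast(c,[p],z,pose)[0]; print(n,w.round(1),w2u(w).round(1))
print("p1",w2u((527.6,72.8)),"p2",w2u((491.7,-40.1)),"g",w2u((624,116)))
bot.servo_line(u2w(-65,0,222),speed=120)
hit=bot.servo_line(u2w(-65,0,192),speed=15,until_force=4)
s=bot.read_state();print(hit,s["ee_pos"],s["ft_force"],s["clock"])
bot.servo_line(u2w(-65,0,s["ee_pos"][2]+3),speed=40)
t=bot.read_camera("top");cv2.imwrite("pics/t1.png",cv2.resize(t["image"][90:330,180:500],None,fx=2.4,fy=2.4))
E
```

```text
p2? [491.5 -38.4 188. ] [-133.   -70.5]
p1? [527.5  74.  188. ] [-120.4   46.9]
gasket [622.5 116.5 192. ] [-35.8 107.6]
lipcorner [ 609.5 -142.2  180. ] [   3.4 -148.4]
lipcornerR [670.8 151.6 180. ] [  4.4 151.7]
wbase [574.5 -83.8 190. ] [-42.6 -98.3]
p1 [-120.04022582   45.69588805] p2 [-132.50527999  -72.116855  ] g [-34.29573796 107.39745043]
True [572.41762571  16.95499092 198.58332733] [-0.98654864 -0.62753333  4.97754855] 4.85
```

View pics/t1.png

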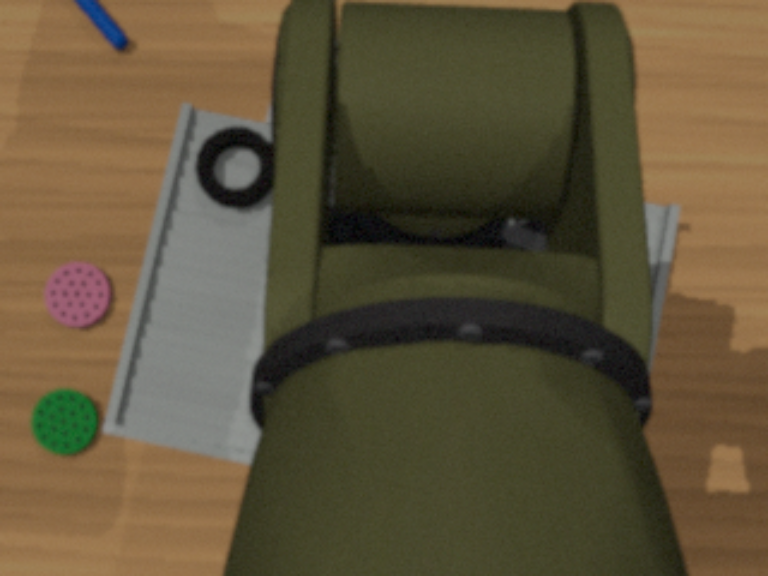

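```bash
cat >> h.py <<'E'
def wshot(bot,name):
    s=bot.read_state(); c=bot.read_camera("wrist"); cv2.imwrite(f"pics/{name}.png",c["image"])
    Rt=rot(s["tool_rot"]);M=c["mount"]; np.savez(name+".npz",ee=s["ee_pos"],rotq=s["tool_rot"],**c)
    print(name,s["clock"],s["ee_pos"].round(1),"unit",w2u(s["ee_pos"]).round(1),s["ft_force"].round(1))
def wcast(n,px,z):
    c=load(n);Rt=rot(c["rotq"]);M=c["mount"]
    return cast(c,px,z,(Rt@M[:3,:3],Rt@M[:3,3]+c["ee"]))
E
python3 - <<'E'
from h import *
from rig import bot
bot.servo_line(u2w(-65,0,240),speed=150)
bot.move_to(u2w(-120.2,92,235),quat(UX))
bot.servo_line(u2w(-120.2,92,202),speed=100)
bot.servo_line(u2w(-120.2,31.5,202),speed=60)
wshot(bot,"w2")
E
```

```text
w2 8.75 [524.6  59.2 202. ] unit [-120.2   31.7] [-0.5  0.3  0.1]
```

View pics/w2.png

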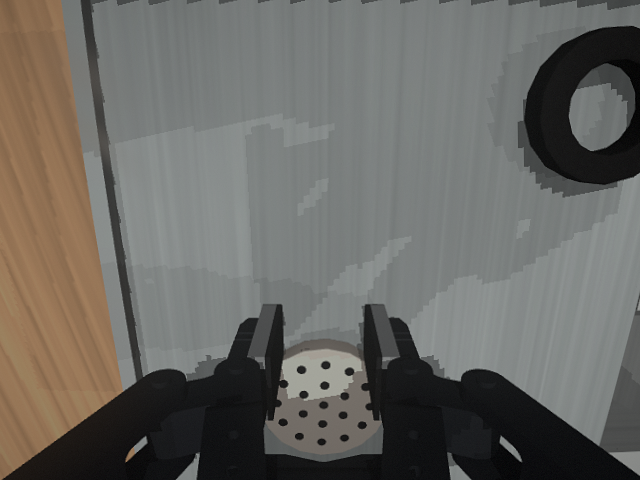

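```bash
python3 - <<'E'
from h import *
for p in [(323,347),(323,399),(323,453)]: print(p,w2u(wcast("w2",[p],188)[0]).round(1))
E
```

```text
(323, 347) [-121.    26.3]
(323, 399) [-121.     3.5]
(323, 453) [-121.   -22.8]
```

```bash
python3 - <<'E'
from h import *
from rig import bot
bot.servo_line(u2w(-120.2,46,202),speed=100)
bot.servo_line(u2w(-120.2,46,235),speed=150)
bot.move_to(u2w(-164,0.3,235),quat(UY))
bot.servo_line(u2w(-164,0.3,202),speed=100)
bot.servo_line(u2w(-60,0.3,202),speed=70)
wshot(bot,"w3")
E
```

```text
w3 13.025 [577.1  16.3 202.1] unit [-60.2   0.3] [-0.5 -0.2 -0.2]
```

View pics/w3.png

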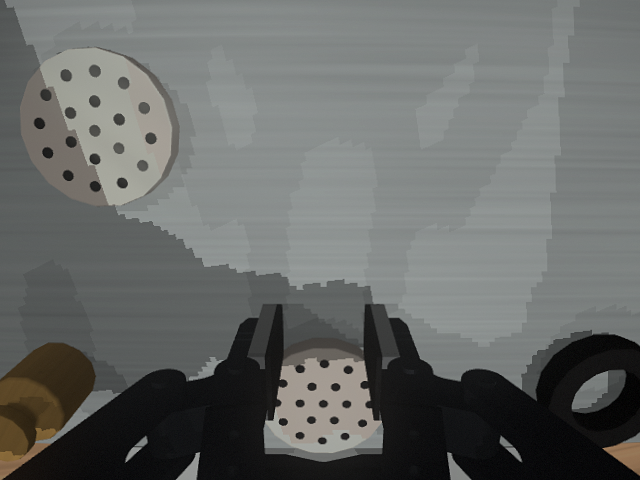

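```bash
python3 - <<'E'
from h import *
from rig import bot
print(bot.servo_line(u2w(-18,0.3,202),speed=50,until_force=15))
bot.dwell(0.3)
wshot(bot,"w4")
E
```

```text
False
w4 14.3667 [618.4   7.8 202.1] unit [-18.1   0.3] [-0.4 -0.1 -0.1]
```

View pics/w4.png

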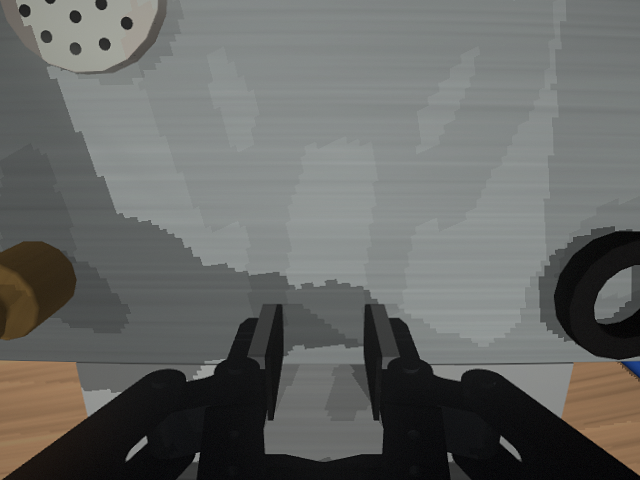

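```bash
python3 - <<'E'
from h import *
from rig import bot
bot.servo_line(u2w(-30,0.3,202),speed=100)
bot.servo_line(u2w(-60,0.3,245),speed=150)
bot.move_to(u2w(-132.7,-115,235),quat(UX))
s=bot.read_camera("side");cv2.imwrite("pics/s1.png",s["image"])
bot.servo_line(u2w(-132.7,-115,202),speed=100)
bot.servo_line(u2w(-132.7,-30,202),speed=60)
wshot(bot,"w5")
s=bot.read_camera("side");cv2.imwrite("pics/s2.png",s["image"])
E
```

```text
w5 18.5167 [500.    0.9 202. ] unit [-132.7  -30.3] [-0.5 -1.1  0.5]
```

View pics/w5.png

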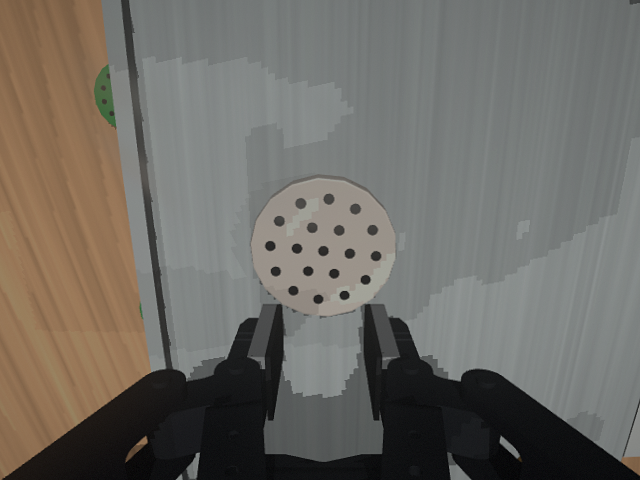

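View pics/s1.png

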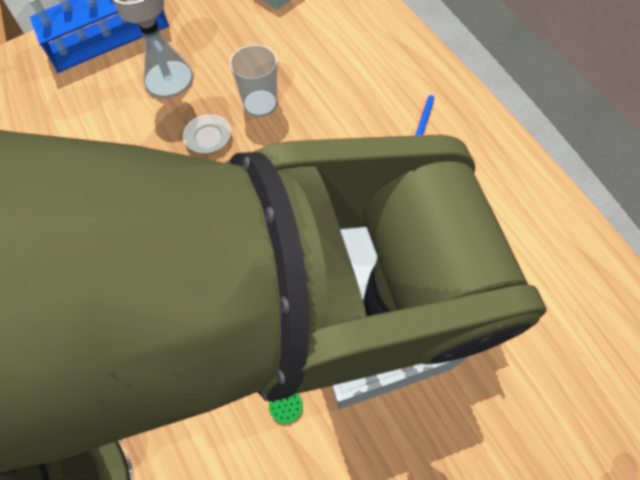

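View pics/s2.png

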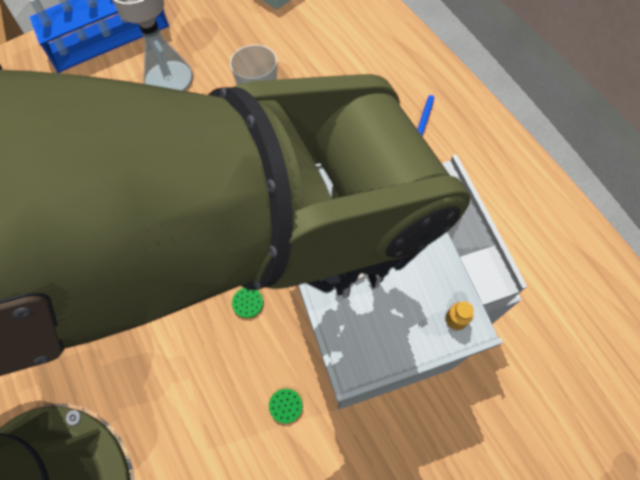

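```bash
python3 - <<'E'
from h import *
from rig import bot
print(w2u(wcast("w5",[(323,246)],188)[0]))
bot.servo_line(u2w(-132.7,-44,202),speed=100)
bot.servo_line(u2w(-132.7,-44,250),speed=150)
bot.move_joints([0.95,0.2,1.521,0,1.321,-0.067])
for n in("top","side"):
    c=bot.read_camera(n); im=c["image"]; cv2.imwrite(f"pics/{n}2.png",cv2.resize(im[90:330,180:500],None,fx=2.4,fy=2.4,interpolation=cv2.INTER_CUBIC) if n=="top" else cv2.resize(im[130:420,240:540],None,fx=2,fy=2))
print(bot.read_state()["clock"])
E
```

```text
[-133.45526079    2.98158014]
21.3667
```

View pics/top2.png

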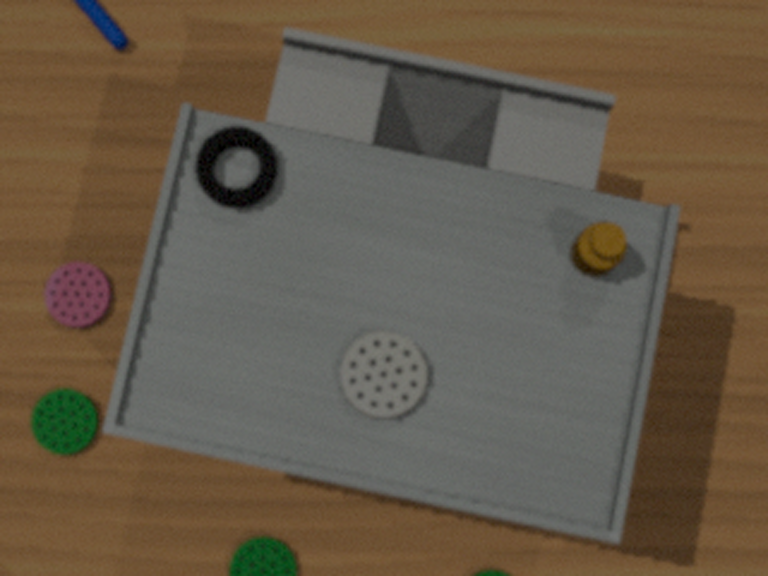

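View pics/side2.png

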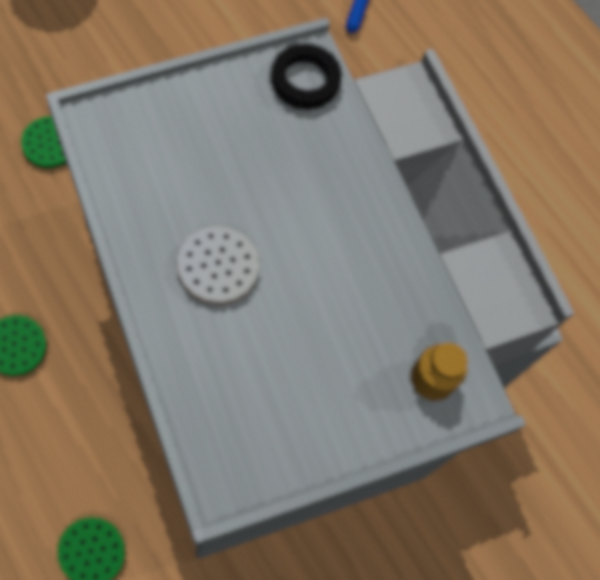

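```bash
python3 - <<'E'
from h import *
from rig import bot
bot.move_to(u2w(-65,0,262),quat(-UY))
wshot(bot,"w6")
E
```

```text
w6 23.2917 [572.3  17.6 262.1] unit [-65.2   0.6] [-0.2  0.3 -0.2]
```

View pics/w6.png

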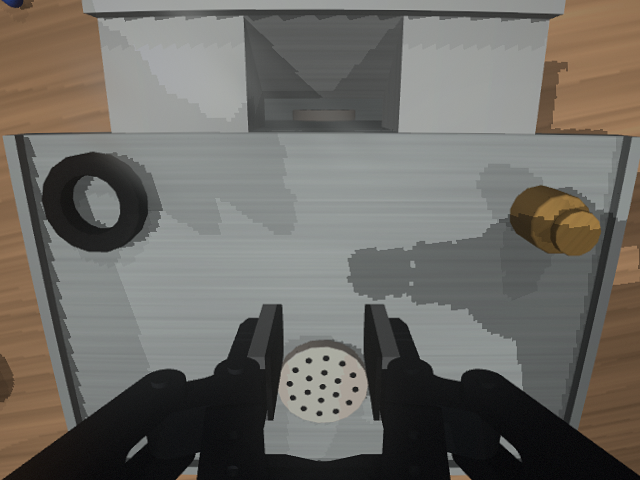

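```bash
python3 - <<'E'
from h import *
c=load("w6")
im=c["image"][10:140,235:415]; im=np.clip(im.astype(float)*1.8,0,255).astype(np.uint8)
cv2.imwrite("pics/w6z.png",cv2.resize(im,None,fx=4,fy=4,interpolation=cv2.INTER_CUBIC))
d=c["depth"];Rt=rot(c["rotq"]);M=c["mount"];Rc=Rt@M[:3,:3];e=Rt@M[:3,3]+c["ee"]
K,D=KD(c)
for p in [(323,110),(323,114),(323,119),(300,115),(345,115),(272,115),(380,115),(323,126)]:
    n=cv2.undistortPoints(np.array([[p]],float),K,D)[0,0]; P=e+Rc@(np.r_[n,1]*d[p[1],p[0]]); print(p,d[p[1],p[0]],w2u(P).round(1),P[2].round(1))
E
```

```text
(323, 110) 315.6139 [9.2 1.3] 54.6
(323, 114) 316.03314 [6.3 1.3] 55.1
(323, 119) 317.89764 [2.7 1.3] 54.3
(300, 115) 322.78677 [ 5.5 18.7] 48.3
(345, 115) 322.19632 [  5.5 -15.2] 48.8
(272, 115) 364.3253 [ 4.6 44.9] 5.0
(380, 115) 364.3019 [  4.8 -47.2] 4.8
(323, 126) 252.71529 [0.7 1.2] 123.4
```

View pics/w6z.png

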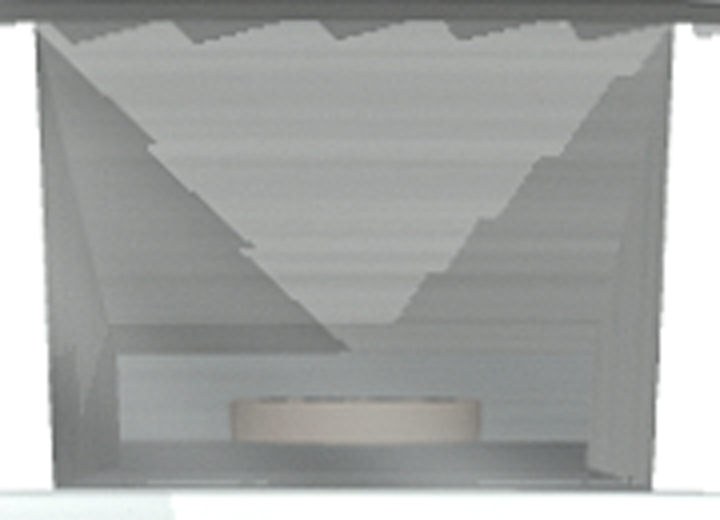

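```bash
python3 - <<'E'
from h import *
from rig import bot
pt=cast(load("top0"),[np.array((384,375))/2.4+[180,90]-.3],188)[0]; y0=w2u(pt)[1]
ps=cast(load("side0"),[np.array((218,265))/2+[240,130]-.25],188)[0]
print("top",w2u(pt),"side",w2u(ps),"w6",w2u(wcast("w6",[(323,382)],188)[0]))
y0=(y0+w2u(ps)[1])/2
bot.move_to(u2w(-178,y0,235),quat(UY))
bot.servo_line(u2w(-178,y0,202),speed=100)
bot.servo_line(u2w(-85,-6,202),speed=70)
bot.servo_line(u2w(-58,-6,202),speed=60)
wshot(bot,"w7")
E
```

```text
top [-1.34546476e+02  7.18833314e-02] side [-133.80688718   -0.64863126] w6 [-130.07257048    0.82168195]
w7 28.525 [577.9   9.7 201.8] unit [-58.1  -6. ] [-0.1 -0.3 -0.1]
```

View pics/w7.png

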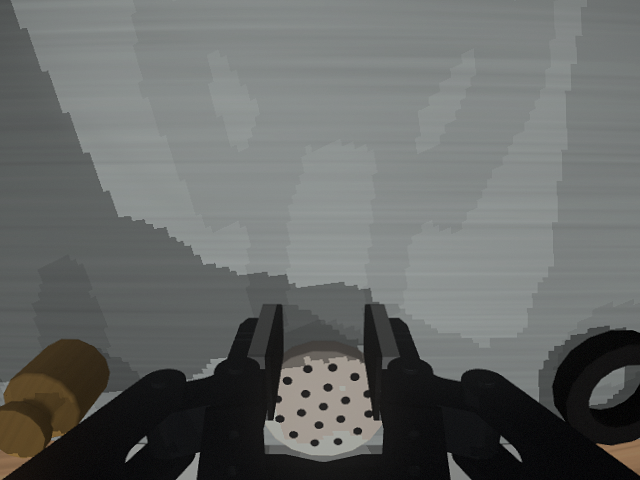

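Plate 2 sits centred in the fingers (about pixel 323, 402), with the weight and ring clear to either side. I'll push it over the lip, back off and look down the slot.

```bash
python3 - <<'E'
from h import *
from rig import bot
print(bot.servo_line(u2w(-18,-6,202),speed=50,until_force=15))
bot.dwell(0.3)
bot.servo_line(u2w(-35,-6,202),speed=100)
bot.servo_line(u2w(-65,0,262),speed=150)
bot.move_to(u2w(-65,0,262),quat(-UY))
wshot(bot,"w8")
c=load("w8")
im=c["image"][0:150,235:415]; im=np.clip(im.astype(float)*1.8,0,255).astype(np.uint8)
cv2.imwrite("pics/w8z.png",cv2.resize(im,None,fx=4,fy=4,interpolation=cv2.INTER_CUBIC))
d=c["depth"];Rt=rot(c["rotq"]);M=c["mount"];Rc=Rt@M[:3,:3];e=Rt@M[:3,3]+c["ee"]
K,D=KD(c)
for p in [(x,y) for y in(108,114,119) for x in range(265,390,12)]:
    n=cv2.undistortPoints(np.array([[p]],float),K,D)[0,0]; P=e+Rc@(np.r_[n,1]*d[p[1],p[0]]); print(p,w2u(P).round(0),P[2].round(1))
E
```

```text
False
w8 33.3917 [572.3  17.  261.9] unit [-65.   0.] [ 0.1  0.5 -0.2]
(265, 108) [11. 50.] 4.6
(277, 108) [11. 40.] 6.0
(289, 108) [10. 30.] 5.2
(301, 108) [10. 19.] 5.7
(313, 108) [10.  9.] 6.5
(325, 108) [10. -1.] 5.1
(337, 108) [ 10. -11.] 4.7
(349, 108) [ 10. -21.] 5.2
(361, 108) [ 11. -31.] 5.3
(373, 108) [ 11. -42.] 4.4
(385, 108) [ 11. -34.] 138.2
(265, 114) [ 6. 50.] 5.3
(277, 114) [ 6. 40.] 6.2
(289, 114) [ 6. 26.] 50.2
(301, 114) [ 6. 17.] 53.2
(313, 114) [6. 8.] 55.6
(325, 114) [ 6. -1.] 52.3
(337, 114) [  6. -10.] 43.5
(349, 114) [  6. -21.] 5.1
(361, 114) [  6. -32.] 6.4
(373, 114) [  6. -42.] 5.2
(385, 114) [  8. -34.] 137.8
(265, 119) [ 2. 50.] 6.0
(277, 119) [ 1. 40.] 5.4
(289, 119) [ 3. 26.] 49.6
(301, 119) [ 3. 17.] 53.3
(313, 119) [3. 8.] 55.1
(325, 119) [ 3. -1.] 51.2
(337, 119) [  3. -10.] 42.5
(349, 119) [  1. -21.] 5.8
(361, 119) [  1. -32.] 4.8
(373, 119) [  1. -42.] 3.8
(385, 119) [  5. -34.] 141.2
```

View pics/w8.png

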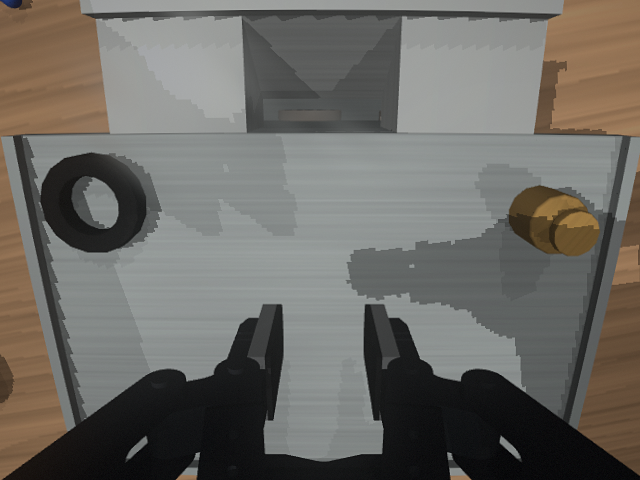

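View pics/w8z.png

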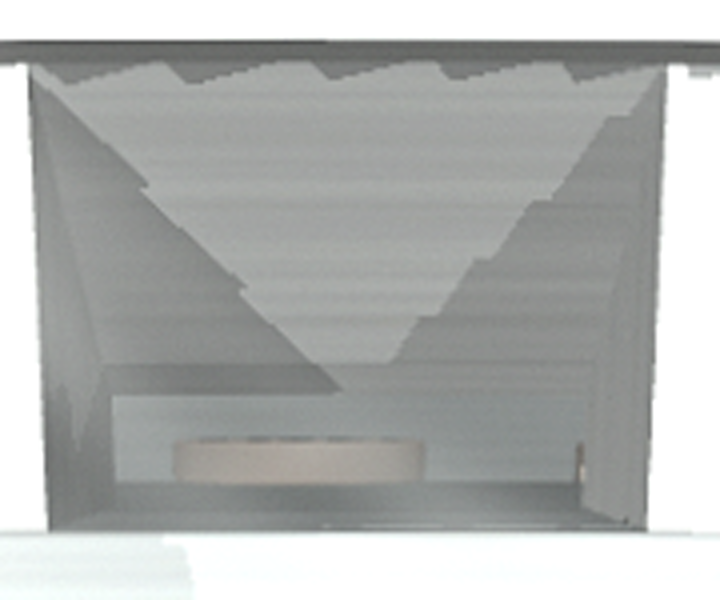

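```bash
python3 - <<'E'
from h import *
from rig import bot
bot.servo_line(u2w(-65,75,262),speed=150)
wshot(bot,"w9")
c=load("w9")
im=np.clip(c["image"].astype(float)*1.8,0,255).astype(np.uint8)[0:150,300:600]
cv2.imwrite("pics/w9z.png",cv2.resize(im,None,fx=2.6,fy=2.6,interpolation=cv2.INTER_CUBIC))
bot.move_joints([0.95,0.2,1.521,0,1.321,-0.067])
for n in("top","side"):
    c=bot.read_camera(n); im=c["image"]; cv2.imwrite(f"pics/{n}3.png",cv2.resize(im[90:330,180:500],None,fx=2.4,fy=2.4,interpolation=cv2.INTER_CUBIC) if n=="top" else cv2.resize(im[130:420,240:540],None,fx=2,fy=2))
print(bot.read_state()["clock"])
E
```

```text
w9 34.0917 [587.3  90.  261.9] unit [-65.   74.6] [0.3 0.5 0.5]
35.9917
```

View pics/w9z.png

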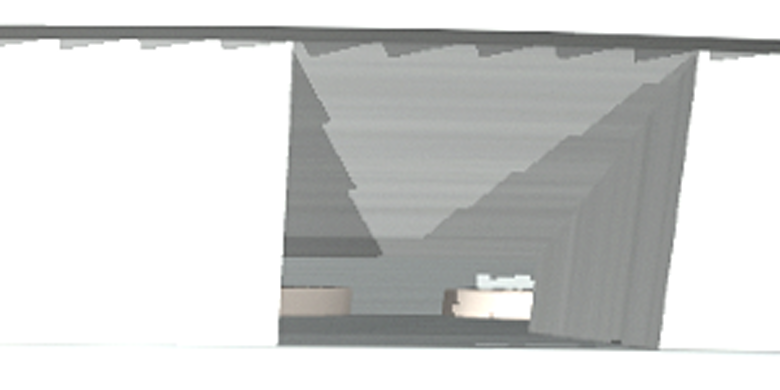

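View pics/top3.png

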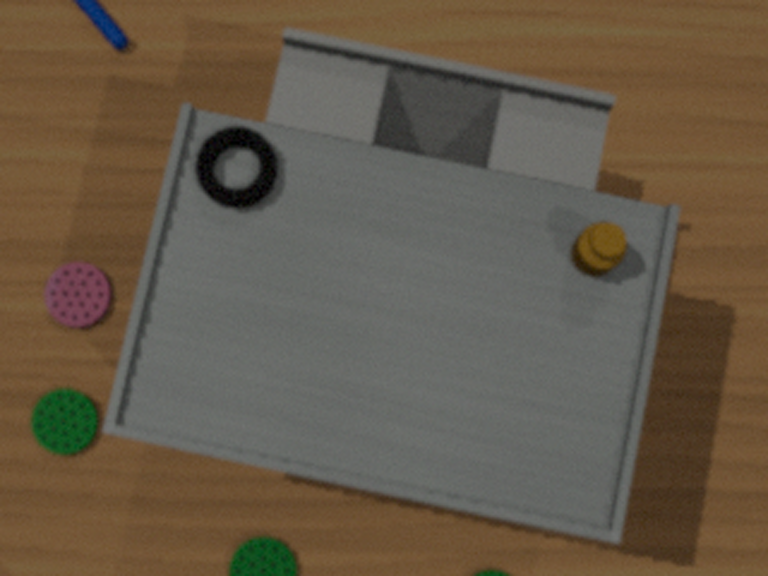

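Both plates stand on edge inside the box. The ring (237,168) and weight (601,248) are at the same pixels as before, and the deck and mouth are empty.

```bash
python3 - <<'E'
from rig import bot
bot.dwell(0.3)
print(bot.finish_job())
E
```

```text
the job is handed in; nothing more can be done
None
```

Both filter plates are down in the wash box, and I handed the job in at about 36 s of the 61 s allowed. I pushed each plate sideways to the middle of the deck with the part-open fingertips, then straight over the lip. I dropped the second one about 6 mm off centre so it would not balance on the first.

- **Plates:** The wrist camera, looking down through the slot, showed both plates in the box and the slot clear. The first stands on edge on the floor (top at about 55 mm, floor at 6 mm) and shifted about 10 mm when the second came in. I saw the second, lying to the -y side, only by eye and partly hidden behind the slot end, and did not measure its height.
- **Ring and weight:** Both are at the same pixels in the top view as at the start.
- **Forces:** Neither push over the lip reached its 15 N stop. The largest force I read was about 5 N, when I touched the deck to find its height.
- **Measurements:** The overhead, side and wrist views agreed on where the plates lay to about 2 mm. My first colour mask for the plates failed (it read about 70 mm across in the top view and 41 mm for one plate in the side view, against 50 mm), so I used centres picked by eye from the pictures.

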